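Put three mixed-up machined parts back with their own kind

TASK

The three large parts stand in each other's trays: put the bearing, the flanged hub and the fork end each into the tray that holds the small parts of its own kind, standing flat and upright in the middle of the wide compartment. Park one of them on the empty cork pad on the way and let go of it there. Set every part down without dropping it, and leave the bottle and the grey cup standing where they are.

Things in the scene. Friction and masses are not known exactly. Their poses are not given: they have to be found in the camera images.
- bearing_mid (a point): Loose large bearing: plain thick steel ring, 52 mm outside diameter, 25 mm round through-hole, 36 mm high, about 0.3 kg, axis upright. Point: its centre, half-way up (18 mm above its underside); z axis up. Grasp across the 52 mm diameter.
- hub_mid (a point): Loose large flanged hub, aluminium: square flange 50 x 50 mm, 12 mm thick, with a round boss 30 mm in diameter standing on it up to 44 mm overall height, about 0.2 kg. Point: on the axis, half-way up (22 mm above its underside); x and y axes parallel to the flange's sides, z up. Grasp across the boss, above the flange.
- fork_mid (a point): Loose large fork end (clevis), dark steel: block 36 mm along x, 40 mm along y, 18 mm high, with two upright cheeks 11 mm thick, up to 46 mm overall height; the gap of 18 mm between the cheeks runs along x. About 0.3 kg. Point: the centre, half-way up (23 mm above its underside); z up. Grasp across its 40 mm (along its y axis), on the outer faces of the cheeks.
- tray_bearings: Fixed grey tray for bearings: walls 11 mm high, 4 mm thick; floor 3 mm thick. Wide compartment (100 x 100 mm inside) and a narrow one (44 x 100 mm) with three small bearings (26 mm steel rings) fixed in a row (up to 30 mm above the table). Origin: on the table under the middle of the wide compartment; x axis towards the narrow one, whose middle is 76 mm away; z up. At the start a large part of another kind stands in it.
- tray_hubs: Fixed grey tray for flanged hubs: walls 11 mm high, 4 mm thick; floor 3 mm thick. Wide compartment (100 x 100 mm inside) and a narrow one (44 x 100 mm) with three small hubs (25 mm square flange, boss) fixed in a row (up to 30 mm above the table). Origin: on the table under the middle of the wide compartment; x axis towards the narrow one, whose middle is 76 mm away; z up. At the start a large part of another kind stands in it.
- tray_forks: Fixed grey tray for fork ends: walls 11 mm high, 4 mm thick; floor 3 mm thick. Wide compartment (100 x 100 mm inside) and a narrow one (44 x 100 mm) with three small fork ends (22 mm long, two cheeks) fixed in a row (up to 30 mm above the table). Origin: on the table under the middle of the wide compartment; x axis towards the narrow one, whose middle is 76 mm away; z up. At the start a large part of another kind stands in it.
- pad: Fixed square cork pad, 120 x 120 mm, 4 mm thick, empty at the start: the free spot. Origin under its centre, on the table; z up.
- bottle: Bystander: small closed amber bottle, 48 mm diameter, 115 mm tall, standing upright beyond the trays. Origin under its centre. Leave it alone.
- cup: Bystander: empty grey plastic cup, 70 mm diameter, 75 mm tall, standing beyond the trays. Origin under its centre; z up. Leave it alone.
Not all that is in view belongs to the job. What is shaped like the tray_forks but green or purple is not meant.

How it is judged:
By the outcome, as a careful person would: the job done as asked, in the order asked, and still so for the second after the job is handed in, with the robot touching nothing.
It also fails if it takes over 112 s, if anything falls off the work surface, if the arm or the gripper's body presses on something with over 40 N, if the wrist force passes 120 N, or if a joint passes its speed limit or range.

ROBOT

A 6-joint arm with a two-finger parallel gripper is mounted at the origin on the work surface. World frame = base frame: x ahead of the robot, y to its left, z up, the work surface at z = 0. Lengths are in mm, angles in rad, forces in N, time in s.
With the tool pointing down it reaches from about 350 to 725 mm from the base axis. Payload 6 kg.
Tool frame: the origin (TCP) lies midway between the tips of the shut fingers; the grasp point (between the pads) lies 19 mm behind it; z points along the fingers, y is the direction in which the jaws open and shut (so a half turn about z gives the same grasp; the last joint's range is limited). The gripper opens to 85 mm and grips with 20 to 120 N. Pads are 22 mm wide; open, the fingers measure 114 mm over their backs; the gripper's body (76 mm by 85 mm) begins 54 mm behind the grasp point. The pads swing forward as they close: fully open they stand 13 mm farther back than shut.
Start: joints at [-0.984, 0.04, 0.085, 0, -1.615, -0.334], TCP at [150.08, -580.904, 231.261] pointing down, gripper open.
Joint ranges: [-2.56, 2.56], [-1.29, 2.01], [-1.08, 1.49], [-3.29, 1.98], [-2.81, -0.18], [-2.99, 2.99]. Speed limits (rad/s): [2.57, 2.57, 3.01, 3.14, 3.14, 3.14].

INTERFACE

Orientations are given as a 3x3 rotation matrix whose columns are the frame's x, y, z axes.
In Python, from plant import arm, solve_ik, observe, cams gives the robot as it stands. Calls block until the motion is done:
- arm.reach(position, orientation): joint-space move of the TCP to a pose.
- arm.move_linear(position, v=150, ori=None, guard=None): straight line of the TCP; ori=None keeps the orientation; v is the mean speed in mm/s. With guard (N) it stops when the force on the tool has changed by that much, and returns True; else False.
- arm.move_joints(angles): joint-space move.
- arm.grip(opening, newtons=None): finger opening in mm; newtons is the grip in N (None keeps the last); returns when the fingers have stopped.
- arm.dwell(seconds).
- solve_ik(position, orientation): joint angles nearest the present ones, or None.
- observe(): the state.
- cams.read_camera(name): name is "side" or "top" or "wrist"; returns a dict with "img" (400x640x3 uint8, blue, green, red), "fx", "fy", "cx", "cy" (pixels), "R" (3x3) and "t" (3): a world point X has camera coordinates R X + t. Camera axes: x right, y down, z forward; pixel columns grow to the right and rows downward; lengths in mm; the calibration is good to about 2 mm. A picture is of the moment at which its call begins. There is no depth.
A pose or a line that the arm cannot do raises arm.IKError and nothing moves.
- arm.finish_job(): hands the job in, once; it reports no verdict.
The state is a dict: "clock": time; "q": joint angles; "qd": joint speeds; "effort": joint torques, N m; "tool_pos": TCP position; "tool_rot": TCP orientation; "wrist_force": force on the tool from outside, world axes, zero at the start; "moment": the same for the moment, N m; "opening": finger opening in mm.
Only numpy, scipy, OpenCV 4.12 (cv2) and the standard library are available. Lean on these libraries where they do the work, as an engineer would, in place of code of your own. Each camera call takes 0.05 s, during which the arm holds its last target. There are 200 camera calls.

## Working session

There is one attempt and no reset: what is moved stays moved. The work goes in short steps, each a Python script; the robot and the scene stay as the last script left them, time stands still between calls to the robot, and variables do not carry over. Pictures are saved under pics/ and viewed, and the job is handed in when it is done.

```bash
ls; mkdir -p pics; python3 - <<'E'
from plant import arm, solve_ik, observe, cams
import cv2,numpy as np
s=observe(); print(s['clock'],s['tool_pos'],s['opening'])
for n in ['top','side','wrist']:
    c=cams.read_camera(n); cv2.imwrite(f'pics/{n}0.png',c['img']); print(n,c['fx'],c['cx'],c['cy'],np.round(c['R'],3).tolist(),np.round(c['t'],1), np.round(-c['R'].T@c['t']))
    np.savez(f'{n}0.npz',**c)
E
```

```text
pics
0.0 [ 150.05383577 -580.57180057  230.25715919] 85.57989066271715
top 390.40009516923277 315.9479139008021 196.83412341982782 [[0.012, -1.0, -0.022], [-0.996, -0.01, -0.087], [0.087, 0.023, -0.996]] [2.000e-01 4.453e+02 9.483e+02] [361. -17. 983.]
side 414.51416495740216 320.7876611408844 187.54066008045447 [[-0.758, -0.653, -0.01], [-0.414, 0.493, -0.765], [0.504, -0.575, -0.644]] [ 317.   217.4 1072.7] [-211.  717.  860.]
wrist 294.6168016830704 323.05459794363804 198.6528633742466 [[-0.25, 0.968, 0.001], [0.923, 0.238, 0.302], [0.292, 0.077, -0.953]] [599.8 -38.6 379.5] [  75. -601.  373.]
```

View pics/top0.png

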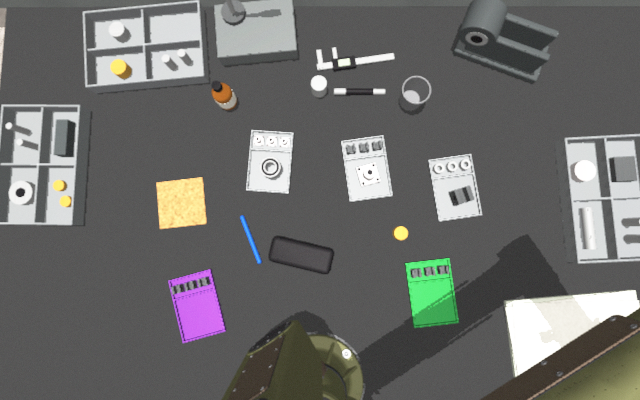

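View pics/side0.png

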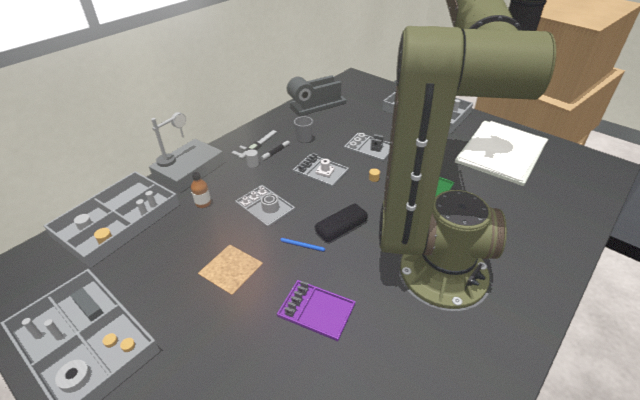

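```bash
python3 - <<'E'
import cv2,numpy as np
im=cv2.imread('pics/top0.png')
cv2.imwrite('pics/crop0.png',np.hstack([cv2.resize(im[125:225,x:x+60],None,fx=4.4,fy=4.4,interpolation=cv2.INTER_CUBIC) for x in (240,337,425)]))
E
```

```text
(no output)
```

View pics/crop0.png

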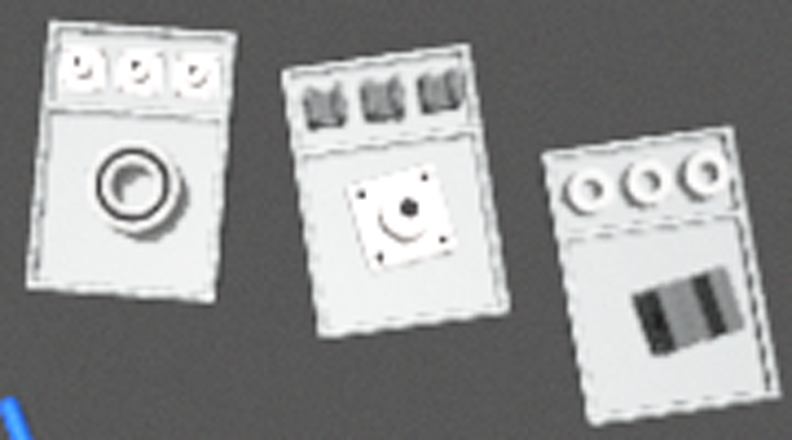

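```bash
cat > h.py <<'E'
import cv2,numpy as np
def ray(c,uv,z):
    uv=np.atleast_2d(np.asarray(uv,float)); K=np.array([[c['fx'],0,c['cx']],[0,c['fy'],c['cy']],[0,0,1]])
    d=np.c_[uv,np.ones(len(uv))]@np.linalg.inv(K).T@c['R']; o=-c['R'].T@c['t']
    return o+d*((z-o[2])/d[:,2])[:,None]
def proj(c,X):
    X=np.atleast_2d(X)@c['R'].T+c['t']; return np.c_[c['fx']*X[:,0]/X[:,2]+c['cx'],c['fy']*X[:,1]/X[:,2]+c['cy']]
E
python3 - <<'E'
from h import *
c=dict(np.load('top0.npz')); im=c['img']; hsv=cv2.cvtColor(im,cv2.COLOR_BGR2HSV)
def blob(m,near,z):
    cs,_=cv2.findContours(m,cv2.RETR_EXTERNAL,cv2.CHAIN_APPROX_NONE)
    k=min((k for k in cs if cv2.contourArea(k)>300),key=lambda k:np.hypot(*(k.reshape(-1,2).mean(0)-near)))
    X=ray(c,k.reshape(-1,2),z)[:,:2].astype(np.float32)
    r=cv2.minAreaRect(cv2.convexHull(X)); return r
g=cv2.inRange(hsv,(0,0,120),(179,40,255))
g=cv2.morphologyEx(g,cv2.MORPH_CLOSE,np.ones((3,3)))
for n,p in dict(hubs=(270,162),forks=(367,168),bearings=(455,187)).items():
    r=blob(g,p,8); print(n,np.round(r[0],1),np.round(r[1],1),r[2]); print(np.round(cv2.boxPoints(r)))
r=blob(cv2.inRange(hsv,(8,80,120),(25,255,255)),(182,203),4); print('pad',r)
for n,p,z in (('bearing',(270,168),36),('hub',(370,174),44),('fork',(461,196),46),('bottle',(216,86),115),('cup',(417,90),75)): print(n,ray(c,[p],z)[0])
E
```

```text
hubs [536.4 124.5] [110.3 158.6] 86.40165710449219
[[454.  74.]
 [612.  65.]
 [619. 175.]
 [461. 185.]]
forks [ 521.  -120.7] [158.5 109.9] 8.386734008789062
[[ 435.  -78.]
 [ 451. -187.]
 [ 607. -163.]
 [ 591.  -55.]]
bearings [ 474.5 -340.8] [158.4 110.5] 8.888154983520508
[[ 388. -299.]
 [ 405. -408.]
 [ 561. -383.]
 [ 544. -274.]]
pad ((428.5617980957031, 347.8055419921875), (121.84305572509766, 121.86770629882812), 7.012150287628174)
bearing [513.88294765 118.47987553  36.        ]
hub [ 499.90657975 -125.78180615   44.        ]
fork [ 448.36838672 -342.56894358   46.        ]
bottle [690.949122   236.14606655 115.        ]
cup [ 697.99630124 -233.7955523    75.        ]
```

```bash
cat >> h.py <<'E'
def R(a):
    y=np.array([np.cos(a),np.sin(a),0]); z=np.array([0,0,-1.]); return np.c_[np.cross(y,z),y,z]
E
python3 - <<'E'
from plant import arm, solve_ik, observe, cams
from h import *
s=observe(); print(np.round(s['tool_rot'],3))
# start jaw angle
for n,p in dict(fork=(449,-343),hub=(500,-125),bearing=(513,120),pad=(428,348)).items():
    for k in range(0,8):
        a=k*np.pi/4
        q=solve_ik(np.array([p[0],p[1],240.]),R(a)); print(n,round(a,2),None if q is None else np.round(q,2))
E
```

```text
[[-0.968 -0.25  -0.   ]
 [-0.25   0.968  0.001]
 [ 0.     0.001 -1.   ]]
fork 0.0 [-0.3  -0.05  0.01  0.   -1.63 -2.84]
fork 0.79 [-0.3  -0.05  0.01  0.   -1.63 -2.06]
fork 1.57 [-0.3  -0.05  0.01  0.   -1.63 -1.27]
fork 2.36 [-0.3  -0.05  0.01  0.   -1.63 -0.49]
fork 3.14 [-0.3  -0.05  0.01  0.   -1.63  0.3 ]
fork 3.93 [-0.3  -0.05  0.01  0.   -1.63  1.08]
fork 4.71 [-0.3  -0.05  0.01  0.   -1.63  1.87]
fork 5.5 [-0.3  -0.05  0.01  0.   -1.63  2.65]
hub 0.0 None
hub 0.79 [ 0.15 -0.18 -0.11  0.   -1.64 -2.5 ]
hub 1.57 [ 0.15 -0.18 -0.11  0.   -1.64 -1.72]
hub 2.36 [ 0.15 -0.18 -0.11  0.   -1.64 -0.93]
hub 3.14 [ 0.15 -0.18 -0.11  0.   -1.64 -0.15]
hub 3.93 [ 0.15 -0.18 -0.11  0.   -1.64  0.64]
hub 4.71 [ 0.15 -0.18 -0.11  0.   -1.64  1.42]
hub 5.5 [ 0.15 -0.18 -0.11  0.   -1.64  2.21]
bearing 0.0 [ 0.61 -0.15 -0.09  0.   -1.64  2.53]
bearing 0.79 [ 0.61 -0.15 -0.09  0.   -1.64 -2.97]
bearing 1.57 [ 0.61 -0.15 -0.09  0.   -1.64 -2.18]
bearing 2.36 [ 0.61 -0.15 -0.09  0.   -1.64 -1.4 ]
bearing 3.14 [ 0.61 -0.15 -0.09  0.   -1.64 -0.61]
bearing 3.93 [ 0.61 -0.15 -0.09  0.   -1.64  0.17]
bearing 4.71 [ 0.61 -0.15 -0.09  0.   -1.64  0.96]
bearing 5.5 [ 0.61 -0.15 -0.09  0.   -1.64  1.74]
pad 0.0 [ 1.05 -0.09 -0.02  0.   -1.63  2.09]
pad 0.79 [ 1.05 -0.09 -0.02  0.   -1.63  2.88]
pad 1.57 [ 1.05 -0.09 -0.02  0.   -1.63 -2.62]
pad 2.36 [ 1.05 -0.09 -0.02  0.   -1.63 -1.83]
pad 3.14 [ 1.05 -0.09 -0.02  0.   -1.63 -1.05]
pad 3.93 [ 1.05 -0.09 -0.02  0.   -1.63 -0.26]
pad 4.71 [ 1.05 -0.09 -0.02  0.   -1.63  0.52]
pad 5.5 [ 1.05 -0.09 -0.02  0.   -1.63  1.31]
```

```bash
python3 - <<'E'
from plant import arm, solve_ik, observe, cams
from h import *
for n,p in dict(fork=(449,-343),hub=(500,-125),bearing=(513,122),pad=(428,348)).items():
    arm.reach(np.array([p[0]-25,p[1],240.]),R(np.pi/2)); arm.dwell(.2)
    c=cams.read_camera('wrist'); np.savez(f'w_{n}.npz',**c); cv2.imwrite(f'pics/w_{n}.png',c['img'])
print(observe()['clock'])
E
python3 - <<'E'
import cv2,numpy as np
I=[cv2.resize(cv2.imread(f'pics/w_{n}.png'),(400,250),interpolation=cv2.INTER_AREA) for n in('fork','hub','bearing','pad')]
cv2.imwrite('pics/w4.png',np.vstack([np.hstack(I[:2]),np.hstack(I[2:])]))
E
```

```text
5.3417
```

View pics/w4.png

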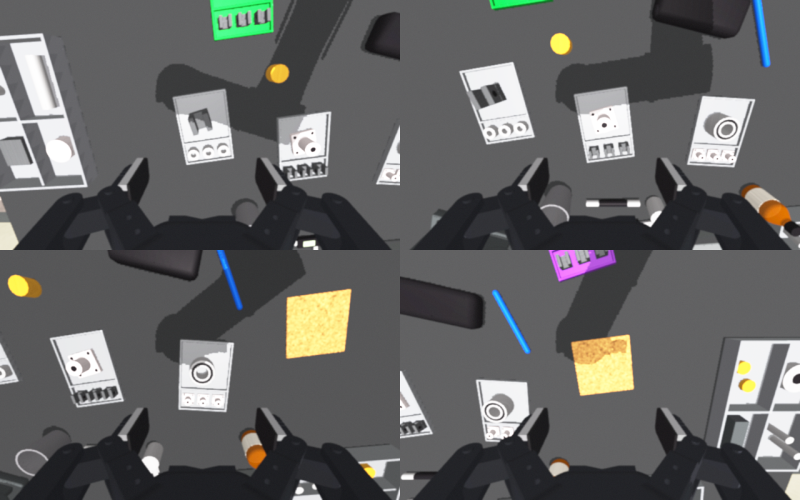

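View pics/w_fork.png

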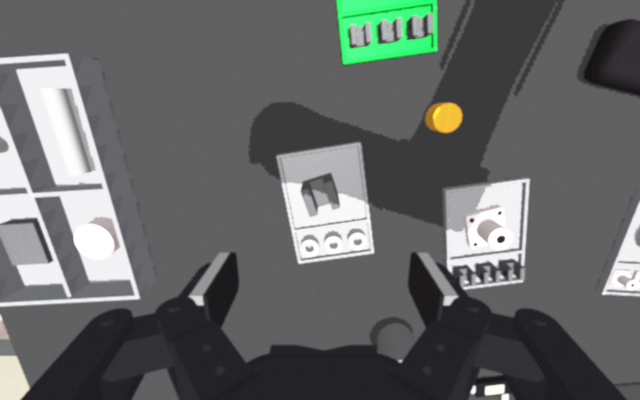

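```bash
python3 - <<'E'
import cv2,numpy as np
f=lambda n,y,x:cv2.resize(cv2.imread(f'pics/w_{n}.png')[y:y+125,x:x+130],None,fx=3,fy=3,interpolation=cv2.INTER_CUBIC)
cv2.imwrite('pics/c1.png',np.hstack([f('fork',140,262),f('hub',138,265)]))
cv2.imwrite('pics/c2.png',np.hstack([f('bearing',135,265),f('pad',130,265)]))
E
```

```text
(no output)
```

View pics/c1.png

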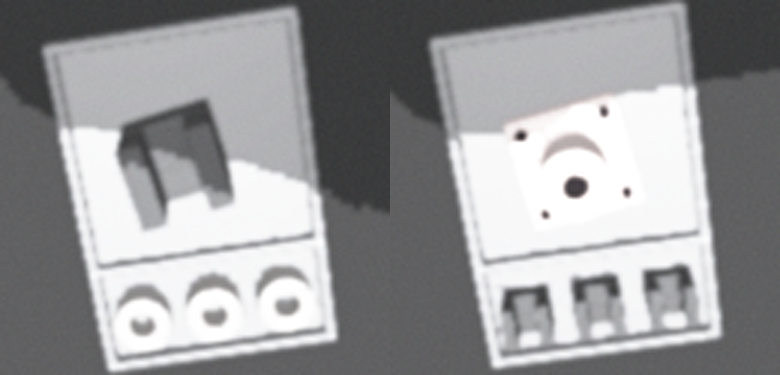

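View pics/c2.png

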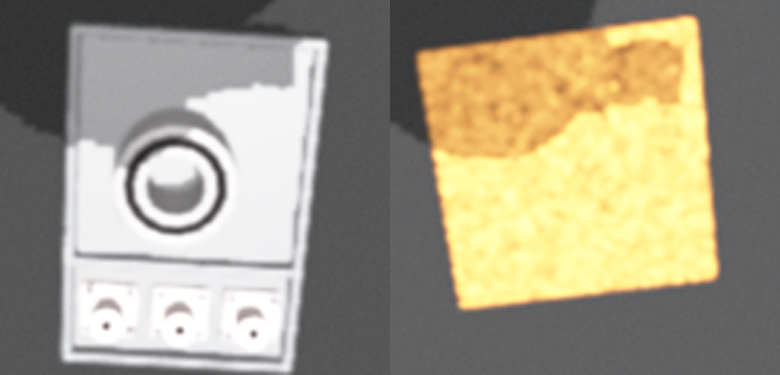

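```bash
python3 - <<'E'
import cv2,numpy as np
def f(n,y,x,w=56,h=64):
    a=cv2.imread(f'pics/{n}.png')[y:y+h,x:x+w].astype(float); a=255*(a/255)**.6
    return cv2.resize(a.astype(np.uint8),None,fx=7,fy=7,interpolation=cv2.INTER_CUBIC)
cv2.imwrite('pics/c3.png',np.hstack([f('w_fork',163,292),f('w_hub',160,300)]))
E
```

```text
(no output)
```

View pics/c3.png

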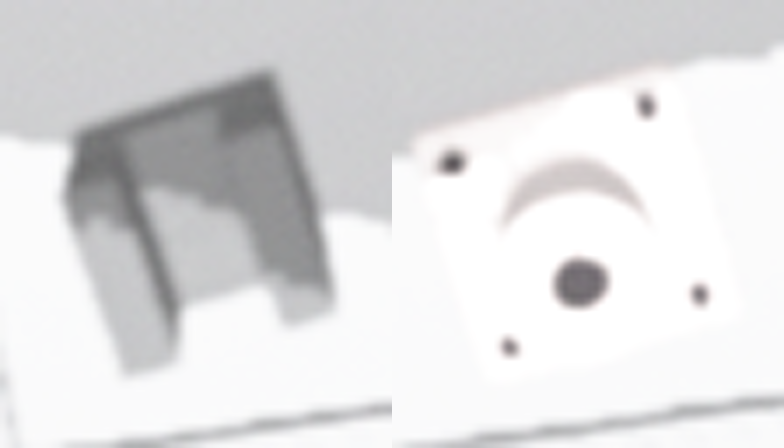

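```bash
cat > poses.py <<'E'
from h import *
L=lambda n:dict(np.load(n+'.npz'))
def px(p,s,o): return np.array(p,float)/s+np.array(o)-0.33
if __name__=='__main__':
    for n,f,o,p,z in (('t_bearings','w_fork',(262,140),[(42,45),(298,8),(335,338),(112,370)],11),
     ('t_forks','w_hub',(265,138),[(40,40),(295,5),(328,338),(105,367)],11),
     ('t_hubs','w_bearing',(265,135),[(70,25),(327,40),(292,370),(62,360)],11),
     ('pad','w_pad',(265,130),[(28,52),(305,17),(328,277),(70,308)],4)):
        X=ray(L(f),px(p,3,o),z)[:,:2]; nl,nr,fr,fl=X
        e=(fl+fr)/2-(nl+nr)/2; u=e/np.linalg.norm(e); ctr=X.mean(0)
        w=(nr+nl+fr+fl)/4-24*u if n!='pad' else ctr
        print(n,'L',np.linalg.norm(e).round(1),'W',np.linalg.norm(nl-nr).round(1),np.linalg.norm(fl-fr).round(1),'ang',np.degrees(np.arctan2(u[1],u[0])).round(1),'wide',w.round(1))
    X=ray(L('w_fork'),px([(70,195),(278,125),(333,303),(122,375)],7,(292,163)),49)[:,:2]
    print('fork',X.round(1).tolist(),X.mean(0).round(1)); e=X[3]+X[2]-X[0]-X[1]; g=X[2]-X[3]; print(np.degrees(np.arctan2(e[1],e[0])),np.degrees(np.arctan2(g[1],g[0])))
    print('hub top',ray(L('w_hub'),px([(188,283)],7,(300,160)),47)); X=ray(L('w_hub'),px([(60,162),(255,105),(308,293),(118,347)],7,(300,160)),15)[:,:2]
    e=X[3]+X[2]-X[0]-X[1]; print('hub fl',X.mean(0),np.degrees(np.arctan2(e[1],e[0])))
    print('bearing',ray(L('w_bearing'),px([(176,185)],3,(265,135)),39))
E
python3 poses.py
```

```text
t_bearings L 155.3 W 108.2 106.0 ang 9.0 wide [ 450.5 -342.1]
t_forks L 155.2 W 107.2 105.5 ang 8.3 wide [ 497.7 -122.5]
t_hubs L 155.4 W 107.4 108.3 ang -3.4 wide [512.2 127. ]
pad L 119.1 W 118.1 120.5 ang 7.0 wide [428.7 349.8]
fork [[441.4, -369.4], [429.3, -334.6], [460.6, -325.0], [473.7, -361.2]] [ 451.2 -347.5]
15.673652858761368 109.8872239979501
hub top [[ 505.18372478 -122.63724037   47.        ]]
hub fl [ 504.82203235 -122.80528992] 16.00850419893212
bearing [[516.52825955 120.56437141  39.        ]]
```

```bash
cat > act.py <<'E'
from plant import arm, solve_ik, observe, cams
from h import *
D=np.radians
def look(n):
    c=cams.read_camera('wrist'); cv2.imwrite(f'pics/{n}.png',c['img']); np.savez(n+'.npz',**c)
def st(m): s=observe(); print(m,'t',round(s['clock'],2),'pos',s['tool_pos'].round(1),'open',round(s['opening'],1),'F',s['wrist_force'].round(1))
def pick(xy,ang,z,op,N):
    x,y=xy; arm.reach(np.array([x,y,150.]),R(D(ang))); arm.grip(op)
    arm.move_linear(np.array([x,y,z+30]),v=150)
    g=arm.move_linear(np.array([x,y,z]),v=50,guard=12); st(f'down guard={g}')
    if g: return False
    arm.grip(0,N); arm.dwell(.2); st('gripped')
    arm.move_linear(np.array([x,y,z+25]),v=40); arm.move_linear(np.array([x,y,170.]),v=150); st('up'); return True
def place(xy,ang,z,op):
    x,y=xy; arm.reach(np.array([x,y,170.]),R(D(ang))); 
    arm.move_linear(np.array([x,y,z+15]),v=120); arm.dwell(.3)
    g=arm.move_linear(np.array([x,y,z-2.5]),v=12,guard=4); arm.dwell(.2); st(f'placed guard={g}')
    arm.grip(op); arm.dwell(.2); st('open')
    arm.move_linear(np.array([x,y,z+30]),v=60); arm.move_linear(np.array([x,y,170.]),v=150)
E
python3 - <<'E'
from act import *
if pick((515.5,119.8),86.6,8,66,45):
    look('held1')
    place((428.6,348.5),86.6,9,70)
    arm.reach(np.array([405,348,240.]),R(np.pi/2)); look('after1'); st('')
E
```

```text
down guard=False t 8.38 pos [515.6 119.8   8.1] open 66.1 F [ 0.2 -0.1  0.5]
gripped t 8.85 pos [516.1 120.    8.9] open 50.9 F [-0.5  0.3  5.9]
up t 10.69 pos [514.9 119.7 168.6] open 50.5 F [ 0.4 -0.1 -3.3]
placed guard=True t 14.66 pos [428.6 348.4   9.9] open 51.0 F [ 0.4 -0.7  5.9]
open t 15.18 pos [427.6 347.5   8.1] open 70.2 F [-0.2  0.4 -0.5]
 t 17.32 pos [404.6 348.  239.2] open 70.1 F [ 0.6 -0.4 -1.1]
```

View pics/after1.png

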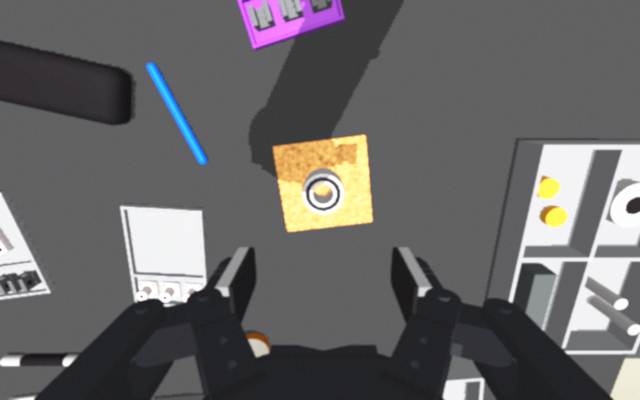

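Bearing stands on the pad (ring at pixel 322,190, pad spans 275–372 × 137–231), released. Next the hub.

```bash
python3 - <<'E'
from act import *
print(ray(L:=dict(np.load('after1.npz')),[(322.3,194)],40))
if pick((504.8,-123.2),106,18,56,35):
    place((512.3,126.3),86.6,18,56)
    arm.reach(np.array([488,124,240.]),R(np.pi/2)); look('after2'); st('')
E
```

```text
[[430.06927205 347.19787825  40.        ]]
down guard=False t 20.98 pos [ 504.9 -123.3   18.1] open 55.9 F [ 0.  -0.8  0.6]
gripped t 21.52 pos [ 505.2 -123.2   18.6] open 29.6 F [-0.4  0.9  2.7]
up t 23.3 pos [ 504.3 -123.   168.6] open 28.9 F [-1.   0.4 -1.9]
placed guard=True t 27.18 pos [512.3 126.3  18.5] open 28.9 F [ 0.2 -0.2  4.9]
open t 27.75 pos [511.2 125.9  17.1] open 56.0 F [ 0.4  0.2 -0.3]
 t 29.83 pos [487.6 124.1 239.2] open 56.2 F [ 0.7 -0.1 -0.8]
```

```bash
python3 - <<'E'
import cv2,numpy as np
a=cv2.imread('pics/after2.png')[120:270,225:425]
cv2.imwrite('pics/c4.png',cv2.resize(a,None,fx=4,fy=4,interpolation=cv2.INTER_CUBIC))
E
```

```text
(no output)
```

View pics/c4.png

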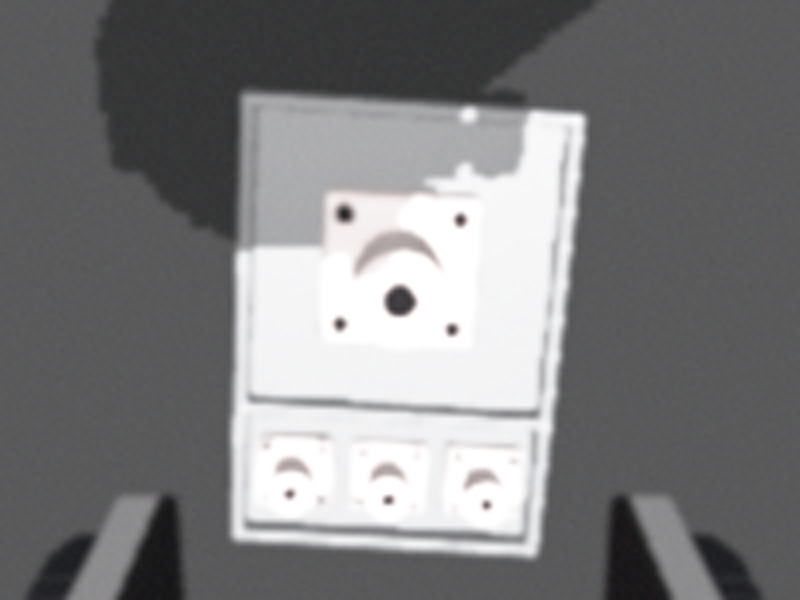

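Hub stands centred and aligned in the hub tray (flange-hole centre about crop 399,272; compartment 250–548 × 105–405). Next the fork.

```bash
python3 - <<'E'
from act import *
c=dict(np.load('after2.npz')); p=lambda q:np.array(q,float)/4+np.array([225,120])
T=ray(c,p([(242,93),(586,115),(538,555),(234,540)]),11)[:,:2]; u=T[3]+T[2]-T[0]-T[1];u/=np.linalg.norm(u)
H=ray(c,p([(344,213),(460,219),(452,329),(340,324)]),15)[:,:2].mean(0); d=H-(T.mean(0)-24*u); print('hub rel tray',u@d,np.array([-u[1],u[0]])@d)
if pick((450.5,-346.8),107,17,62,45):
    look('held3')
    place((497.5,-123.2),98.4,17,62)
    arm.reach(np.array([475,-123,240.]),R(np.pi/2)); look('after3'); st('')
a=cv2.imread('pics/after3.png')[120:270,225:425]
cv2.imwrite('pics/c5.png',cv2.resize(a,None,fx=4,fy=4,interpolation=cv2.INTER_CUBIC))
E
```

```text
hub rel tray -0.2605953899051353 -1.6736877200273734
down guard=False t 33.4 pos [ 450.6 -346.9   17.2] open 62.2 F [-0.  -1.1  0.8]
gripped t 33.92 pos [ 450.9 -347.    17.7] open 39.6 F [ 0.9 -0.3  4.3]
up t 35.7 pos [ 450.  -346.4  168.5] open 39.8 F [ 0.  -1.  -3.9]
placed guard=True t 39.55 pos [ 497.5 -123.2   17.7] open 39.3 F [0.3 0.4 5.7]
open t 40.1 pos [ 496.  -123.    15.8] open 62.0 F [ 0.5  0.9 -0.1]
 t 42.17 pos [ 474.7 -122.8  239.1] open 62.1 F [ 0.8  0.4 -0.4]
```

View pics/c5.png

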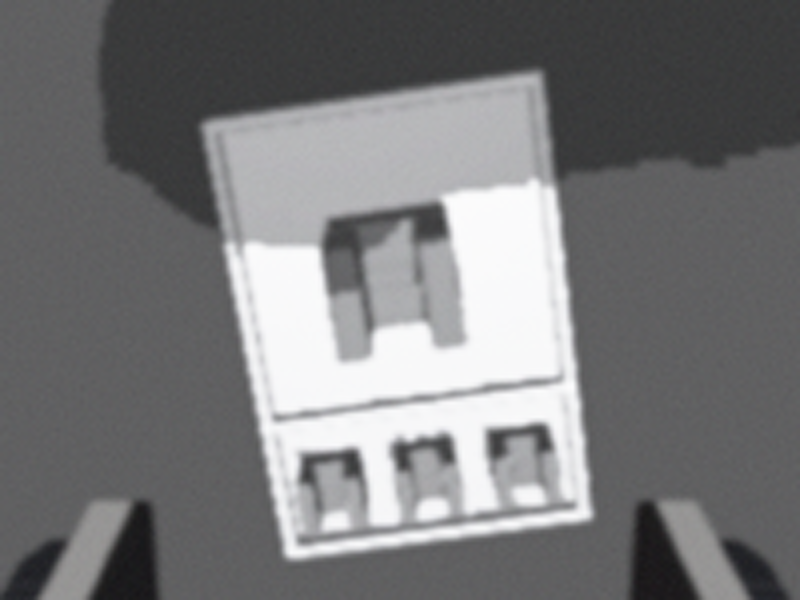

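Fork stands upright, aligned and central in the fork tray (top centre about crop 396,290). Now the bearing from the pad.

```bash
python3 - <<'E'
from act import *
c=dict(np.load('after3.npz')); p=lambda q:np.array(q,float)/4+np.array([225,120])
T=ray(c,p([(204,123),(544,70),(592,518),(288,557)]),11)[:,:2]; u=T[3]+T[2]-T[0]-T[1];u/=np.linalg.norm(u)
H=ray(c,p([(323,238),(450,220),(465,345),(341,361)]),49)[:,:2].mean(0); d=H-(T.mean(0)-24*u); print('fork rel tray',u@d,np.array([-u[1],u[0]])@d)
if pick((429.3,348),86.6,9,68,45):
    place((450.6,-343.0),99,8,68)
    arm.reach(np.array([427,-343,240.]),R(np.pi/2)); look('after4'); st('')
a=cv2.imread('pics/after4.png')[120:270,225:425]
cv2.imwrite('pics/c6.png',cv2.resize(a,None,fx=4,fy=4,interpolation=cv2.INTER_CUBIC))
E
```

```text
fork rel tray -1.0076673914543763 -0.8824032436317543
down guard=False t 45.81 pos [429.4 348.1   9.2] open 67.8 F [ 0.1  0.7 -0.4]
gripped t 46.3 pos [429.7 348.5   9.9] open 50.9 F [-1.2  0.6  5.2]
up t 48.13 pos [428.8 347.6 168.6] open 50.8 F [-0.6 -0.  -2.4]
placed guard=True t 53.55 pos [ 450.5 -343.     8.8] open 50.9 F [-0.8 -0.   5.7]
open t 54.07 pos [ 449.4 -342.3    7. ] open 68.2 F [0.  0.8 0.4]
 t 56.22 pos [ 426.8 -342.7  239.2] open 68.1 F [ 0.5 -0.2 -0.7]
```

View pics/c6.png

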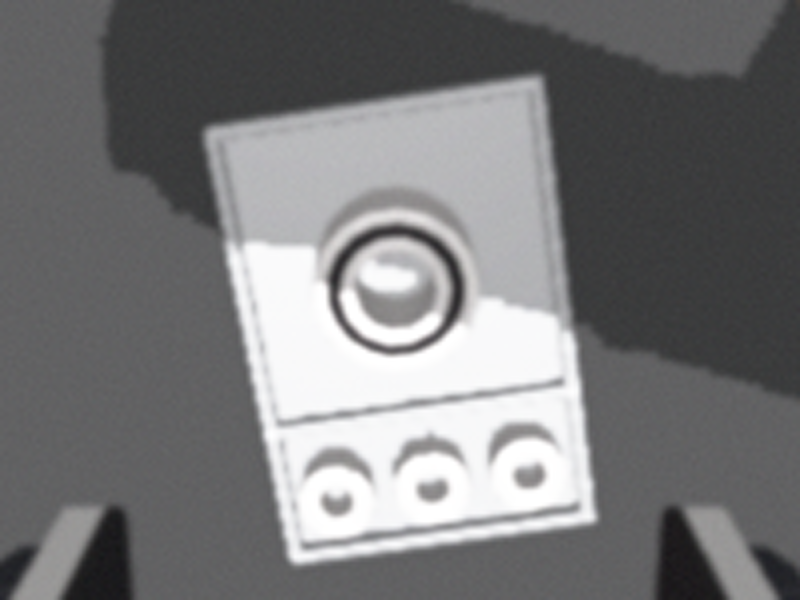

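Bearing stands flat in the bearing tray (ring centre crop 396,289). I'll do a numeric check and a last overview, then hand in.

```bash
python3 - <<'E'
from act import *
c=dict(np.load('after4.npz')); p=lambda q:np.array(q,float)/4+np.array([225,120])
T=ray(c,p([(206,128),(544,76),(597,520),(293,563)]),11)[:,:2]; u=T[3]+T[2]-T[0]-T[1];u/=np.linalg.norm(u)
H=ray(c,p([(396,289)]),39)[:,:2].mean(0); d=H-(T.mean(0)-24*u); print('bearing rel tray',u@d,np.array([-u[1],u[0]])@d)
arm.reach(np.array([150.,-580,231]),R(D(104.5))); 
c=cams.read_camera('top'); cv2.imwrite('pics/topend.png',c['img']); st('')
E
```

```text
bearing rel tray -0.7542776883893962 -1.2981130109497103
 t 57.63 pos [ 151.  -579.6  230.8] open 68.2 F [-0.3  1.  -0. ]
```

View pics/topend.png

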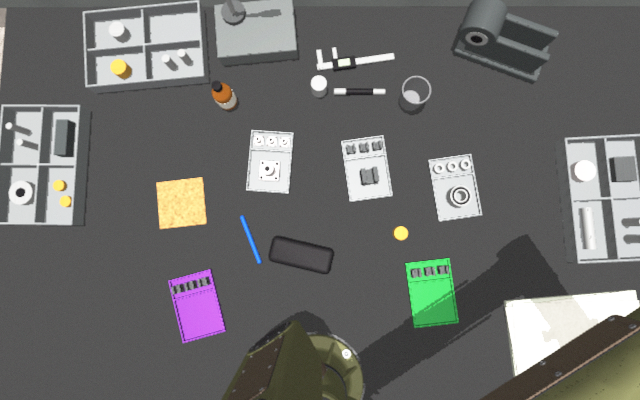

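The overview shows the hub at (270,170), the fork at (369,176) and the bearing at (459,196), each with its own kind. The pad is empty, and the bottle (222,95) and cup (415,93) are unmoved.

```bash
python3 -c "
from plant import arm
arm.dwell(.3); arm.finish_job()"
```

```text
the job is handed in; nothing more can be done
```

The bearing, the flanged hub and the fork end now each stand upright in the wide compartment of their own tray, and the job is handed in at about 58 s of the 112 s allowed.

- **Order:** I parked the bearing on the cork pad and let go of it there. Then I moved the hub to the hub tray, the fork to the fork tray, and the bearing from the pad to the bearing tray.
- **Setting down:** every part was lowered slowly until contact, with about 5–6 N shown at the wrist, before I opened the fingers.
- **Centring:** the wrist pictures put each part within about 2 mm of the middle of its compartment.
- **Bystanders:** the final top picture shows the bottle and the cup where they were at the start.

No check failed. The top and wrist cameras disagreed by 1–5 mm on where things were, mostly about 2 mm, so I averaged the two for most positions. The fork's position had the 5 mm difference.

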